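# Push the sample box down its guide lane

### The job

Push the small clear box with the teal lid along the bench and down the lane of the rack that ends at the teal stop, until its front rests against that stop. Push it with the fingertips or the outside of the fingers, keeping it flat on the bench: do not lift or tip it, do not ram the stop, and let neither the box nor the gripper touch the metal rails. Leave the grey stone block and the two thread spools where they stand.

Things in the scene. Friction and masses are not known exactly. Their poses are not given: they have to be found in the camera images.
- sample_box: Small clear box, closed teal lid fixed shut; 61 (x) x 58 (y) x 49 mm high, 0.10-0.21 kg. Origin under its middle. x = leading way, within 0.5 rad of the rack's x: lid's hinge edge at x = +31 mm, latch tab at x = -30 (y within 8), other lid edge at x = -28, wall at x = -27; lid sides at y = +-29. Stands flat on the bench before the mouth, up to 60 mm to either side of the rack's middle, and slides.
- rack: Fixed dark steel rack, no floor: three rails 8 mm thick, 15 mm high, 146 mm long (centred at y = -86, 0, +86 mm) form two lanes 78 mm wide (centres y = -43, +43), tied by an equally low cross bar behind. Origin on the bench at the middle of the open mouth; x runs down the lanes from the mouth, y left, z up. Fingertips over 15 mm high clear the rails.
- stop_teal: Teal end stop, fixed at the end of one of the lanes (which one varies): 12 mm thick, 62 mm wide, 44 mm high. Origin under its middle, on the lane's centre line, at x = 136 mm of the rack; axes parallel to the rack's; the face that meets the box is at x = -6 mm. With the box fully home the box's origin is 37 mm in front of the stop's.
- stop_ivory: Ivory end stop of the other lane, of the same size and shape, axes as the teal one. This is the wrong lane.
- stone: Bystander: plain grey smoothing stone, a block 31 (x) x 68 (y) x 24 mm high, loose, beside the rack on its left. Origin under its middle.
- spool_cream: Bystander: wooden spool of cream thread, 33 mm across, 40 mm high, standing loose beside the rack on its right. Origin under its middle.
- spool_brown: Bystander: wooden spool of brown thread, 33 mm across, 40 mm high, standing loose beside the rack on its right, farther back. Origin under its middle.
Not all that is in view belongs to the job. Of the things that look like the sample_box, the smaller one is meant.

How it is judged:
By the outcome, as a careful person would: the job done as asked, in the order asked, and still so for the second after the job is handed in, with the robot touching nothing.
It also fails if it takes over 67 s, if anything falls off the work surface, if the arm or the gripper's body presses on something with over 40 N, if the wrist force passes 120 N, or if a joint passes its speed limit or range.

### The arm

A 7-joint arm with a two-finger parallel gripper is mounted at the origin on a cart in front of the work surface, level with it; the furniture and walls round the work are solid. World frame = base frame: x ahead of the robot, y to its left, z up, the work surface at z = 0. Lengths are in m, angles in rad, forces in N, time in s.
With the tool pointing down it reaches from about 0.4 to 0.85 m from the base axis. Payload 4.5 kg.
Tool frame: the origin (TCP) lies on the centre line of the jaws, within the pads' length; the fingertips stand 14 mm ahead of it and the grasp point (between the pads) lies 5 mm behind it (r.tcp_to_tips is the z of the fingertips in the tool frame, in m); z points along the fingers, y is the direction in which the jaws open and shut (so a half turn about z gives the same grasp; the last joint's range is limited). The gripper opens to 88 mm and grips with 3 to 60 N. Pads are 18 mm wide; open, the fingers measure 123 mm over their backs; the gripper's body (75 mm by 187 mm) begins 45 mm behind the grasp point.
Start: joints at [-1.118, 0.689, -0.195, 1.565, 0.157, 0.902, -0.215], TCP at [0.254, 0.571, 0.253] pointing down, gripper open.
Joint ranges: [-3.01, 3.01], [-0.46, 2.08], [-1.47, 1.51], [0.13, 2.56], [-1, 4.14], [0.04, 2.09], [-2.66, 2.66]. Speed limits (rad/s): [2.57, 2.57, 3.14, 3.14, 3.14, 3.14, 3.14].

### API

Orientations are given as a unit quaternion [x, y, z, w].
In Python, from plant import r, viewer gives the robot as it stands.
- The arm moves only by the shell command python3 -m inch 'ROWS' [FORCE]. ROWS is JSON, a list of rows, each a list of 3 entries, a list of its own where there are three numbers: the closure, from 0 (fully open) to 1 (shut), then the shift along the tool's x, y, z in cm, then the turn about the tool's z in degrees. In form: [[fingers, [x, y, z], yaw], ...]. A call has 1 to 20 rows; each row is the pose to reach, as a shift and turn from the pose commanded when the call began, along the tool's axes at that moment; what a row does not reach only later rows make up. A row lasts 1/10 s, in which the tool goes at most 50 mm and 8.59 degrees, less where a joint would pass 70% of its speed; a pose out of reach is approached as far as the arm can. A call with a gripper value outside its range is refused whole. The fingers move at their own pace and stop on an object; FORCE is the grip in N (left out, the last holds). Time passes only in rows, so rows that repeat a pose let the fingers close. It gives the time, the measured TCP pose, the force and the opening at its end, in the units of the state.
- r.get_state(): the state, without advancing time (a new reading comes with each control period).
- viewer.snapshot(name): name is "side" or "top" or "wrist"; returns the picture (400x640x3 uint8, red, green, blue); there is no depth.
- viewer.camera_params(name): a dict with "intrinsics" (3x3 intrinsics, pixels), "world_to_cam" (4x4, takes a point from world to camera coordinates). Camera axes: x right, y up, looking along -z (the intrinsics and any distortion apply to the point x, -y, -z); pixel columns grow to the right and rows downward; lengths in m; the calibration is good to about 2 mm. A picture is of the moment at which its call begins: read the wrist's pose just before it. camera_params takes no time and is no camera call; for the wrist camera it gives the pose at the moment of the call.
- r.finish_job(): hands the job in, once; it reports no verdict.
Trained networks look in the newest picture that a camera, given by its name, has taken for a name from the list of things; names that differ only in an ending like _2 or _b are one class to them, and where a whole thing is asked for, a point or a joint stands for the part that bears it (a point fixed in the world has none). Each returns a list of dicts, best first, with "p" (0 to 1); they miss things now and then, are a little off and sometimes report something else, mostly with a low value. They report only what shows in the picture. A call takes as long as a camera call. They do not tell look-alikes from the thing itself.
- viewer.outline_of(camera, name): "pixels" (400x640 bool, what is visible of it) and "bbox" ([left, top, width, height] in pixels, round what is visible of it).
The state is a dict: "clock": time; "q": joint angles; "qd": joint speeds; "joint_torque": joint torques, N m; "tool_pos": TCP position; "eef_rot": TCP orientation; "contact_force": force on the tool from outside, world axes, zero at the start; "moment": the same for the moment, N m; "opening": opening from 0.0 (shut) to 1.0 (fully open).
Only numpy, scipy, OpenCV 4.12 (cv2) and the standard library are available. Lean on these libraries where they do the work, as an engineer would, in place of code of your own. Each camera call takes 0.05 s, during which the arm holds its last target.

## Working session

There is one attempt and no reset: what is moved stays moved. The work goes in short steps, Python scripts to look and compute and a shell command to move; the robot and the scene stay as the last step left them, time stands still between calls to the robot, and variables do not carry over. Pictures are saved under pics/ and viewed, and the job is handed in when it is done.

```bash
ls; mkdir -p pics
python3 - <<'E'
from plant import r, viewer
import cv2, numpy as np
s=r.get_state(); print({k:np.round(v,3) for k,v in s.items()}, r.tcp_to_tips)
for n in ["side","top","wrist"]:
    im=viewer.snapshot(n); cv2.imwrite(f"pics/{n}0.png",im[:,:,::-1])
    p=viewer.camera_params(n); print(n,np.round(p["intrinsics"],1).tolist(),np.round(p["world_to_cam"],3).tolist(),[k for k in p])
    for o in ["sample_box","rack","stop_teal","stop_ivory","stone","spool_cream","spool_brown"]:
        print(o,[(round(d["p"],2),d["bbox"]) for d in viewer.outline_of(n,o)])
E
```

```text
pics
{'clock': np.float64(0.0), 'q': array([-1.118,  0.69 , -0.194,  1.566,  0.157,  0.902, -0.215]), 'qd': array([-0.002, -0.002, -0.001, -0.001, -0.   ,  0.   ,  0.   ]), 'joint_torque': array([ 1.0000e-03, -5.2756e+01, -1.2670e+00, -1.5342e+01, -5.3000e-02,
        7.0000e-03,  0.0000e+00]), 'tool_pos': array([0.254, 0.57 , 0.252]), 'eef_rot': array([ 0.208,  0.978, -0.001, -0.   ]), 'contact_force': array([ 0.38 ,  0.231, -0.217]), 'moment': array([-0.034,  0.053, -0.047]), 'opening': np.float64(0.997)} 0.014
side [[412.8, 0.0, 318.1], [0.0, 412.8, 197.7], [0.0, 0.0, 1.0]] [[0.938, -0.346, 0.0, -0.426], [0.206, 0.561, 0.802, -0.294], [-0.277, -0.752, 0.598, -0.595], [0.0, 0.0, 0.0, 1.0]] ['intrinsics', 'world_to_cam']
sample_box [(0.81, [227.4, 200.3, 33.7, 39.6]), (0.74, [251.2, 242.9, 58.9, 70.2])]
rack [(0.65, [257.4, 175.1, 98.2, 57.5])]
stop_teal [(0.84, [322.4, 181.8, 24.7, 19.1]), (0.37, [297.9, 166.2, 18.8, 20.8])]
stop_ivory [(0.92, [296.0, 163.8, 22.6, 25.1])]
stone [(0.83, [215.5, 170.0, 30.7, 13.5])]
spool_cream [(0.74, [336.5, 229.1, 18.3, 27.1]), (0.39, [297.4, 166.
[... 410 characters left out ...]
.2, 187.1, 18.6, 18.8])]
stop_teal [(0.79, [296.8, 167.3, 24.8, 17.6])]
stop_ivory [(0.65, [262.6, 185.4, 29.1, 18.5])]
stone [(0.72, [227.8, 255.4, 23.1, 34.7])]
spool_cream [(0.65, [377.3, 184.5, 17.7, 18.7])]
spool_brown [(0.59, [361.6, 152.1, 16.6, 18.6])]
wrist [[281.5, 0.0, 319.3], [0.0, 281.5, 197.9], [0.0, 0.0, 1.0]] [[0.407, 0.913, 0.0, -0.626], [-0.866, 0.386, -0.318, 0.043], [-0.291, 0.129, 0.948, -0.391], [0.0, 0.0, 0.0, 1.0]] ['intrinsics', 'world_to_cam']
sample_box []
rack [(0.66, [208.1, 330.9, 102.8, 45.8]), (0.64, [271.7, 254.4, 28.4, 44.0])]
stop_teal []
stop_ivory [(0.77, [277.0, 353.1, 27.9, 22.0])]
stone [(0.67, [271.8, 256.0, 26.5, 44.4])]
spool_cream []
spool_brown []
```

View pics/top0.png

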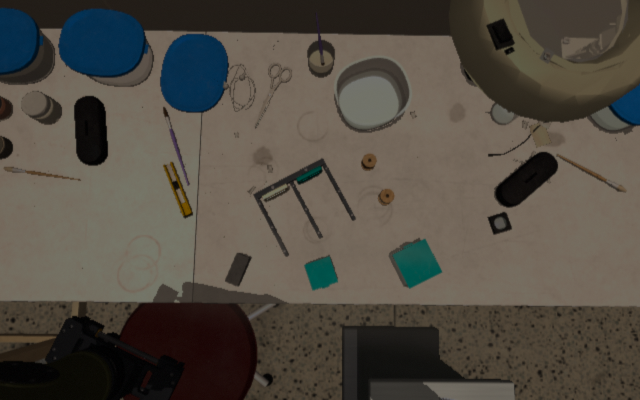

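View pics/side0.png

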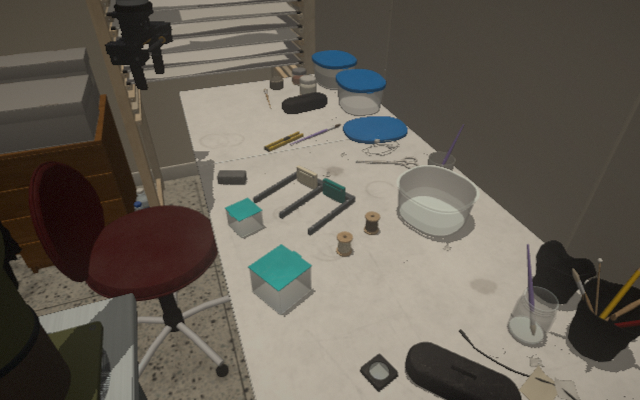

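View pics/wrist0.png

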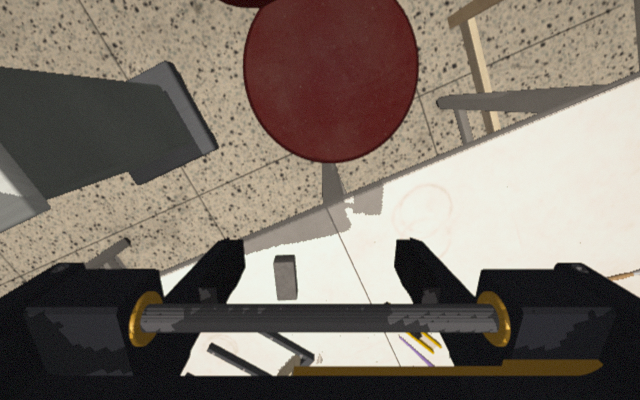

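Run:
```python
import cv2
a=cv2.imread('pics/top0.png')[145:305,215:455]; cv2.imwrite('pics/topc.png',cv2.resize(a,(795,530),interpolation=3))
```

```text
(no output)
```

View pics/topc.png

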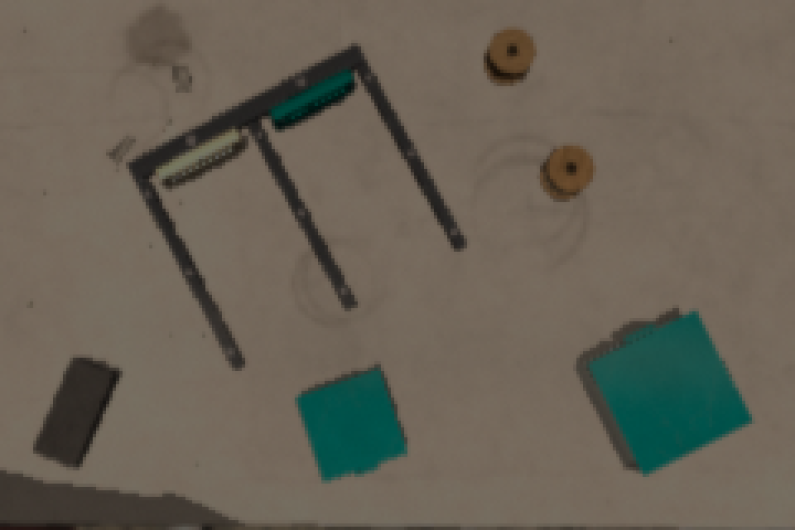

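Look-alikes in the top view: the small teal-lid box at (321,273) and the larger one at (416,263). The smaller, at (321,273), is in front of the rack mouth, so it's the one I want. The teal stop at (309,176) closes the right lane and the ivory stop at (277,194) closes the left. The stone is at (238,269) and the spools at (387,196) and (369,160).

```bash
cat > h.py <<'E'
from plant import r, viewer
import cv2, numpy as np
from scipy.optimize import least_squares
def cam(n):
    p=viewer.camera_params(n); return np.array(p["intrinsics"]),np.array(p["world_to_cam"])
F=np.diag([1,-1,-1.])
def proj(c,P):
    K,T=c; P=np.atleast_2d(P); q=(P@T[:3,:3].T+T[:3,3])@F@K.T; return q[:,:2]/q[:,2:]
def back(c,px,z):
    K,T=c; px=np.atleast_2d(px); R=T[:3,:3]; o=-R.T@T[:3,3]
    d=np.c_[px,np.ones(len(px))]@np.linalg.inv(K).T@F@R
    return o+d*((z-o[2])/d[:,2])[:,None]
def tri(c1,p1,c2,p2):
    f=lambda X:np.r_[proj(c1,X)[0]-p1,proj(c2,X)[0]-p2]
    s=least_squares(f,[.5,0,.03]); return s.x,np.abs(s.fun).max()
def lidquad(im,mask):
    m=mask.astype(np.uint8); hsv=cv2.cvtColor(im,cv2.COLOR_RGB2HSV)
    t=((hsv[...,0]>80)&(hsv[...,0]<100)&(hsv[...,1]>150)).astype(np.uint8)&cv2.dilate(m,np.ones((9,9)))
    return t
def to_local(pose,P):
    x,y,a=pose; d=np.atleast_2d(P)[:,:2]-[x,y]; c,s=np.cos(a),np.sin(a); return np.c_[d@[c,s],d@[-s,c]]
def to_world(pose,P):
    x,y,a=pose; P=np.atleast_2d(P); c,s=np.cos(a),np.sin(a); return np.c_[x+c*P[:,0]-s*P[:,1],y+s*P[:,0]+c*P[:,1]]
E
python3 - <<'E'
from h import *
c=cam("top"); cs=cam("side")
cr=np.array([[237,365],[349,303],[459,243],[130,165],[357,45]])/3.3125+[215,145]-.35
W=back(c,cr,.015); 
L=np.array([[0,86],[0,0],[0,-86],[146,90],[146,-90]])/1000
s=least_squares(lambda p:(to_world(p,L)-W[:,:2]).ravel(),[.5,0,.4]); print("rack",s.x,s.fun.reshape(-1,2)*1000)
# box and lids
lid=np.array([[297,399],[379,366],[407,455],[325,480]])/3.3125+[215,145]-.35
B=back(c,lid,.049); print("lid",B[:,:2]); print("centre",B.mean(0), "rack-local mm",to_local(s.x,B)*1000)
print("sides mm",np.linalg.norm(np.diff(np.r_[B,B[:1]],axis=0),axis=1)*1000)
st=np.array([[35,453],[76,357],[121,371],[79,466]])/3.3125+[215,145]; print("stone",back(c,st,.024)[:,:2].mean(0))
sp=np.array([[572,170],[511,55]])/3.3125+[215,145]; S=back(c,sp,.04);print("spools",S[:,:2],to_local(s.x,S)*1000)
big=np.array([[590,360],[697,312],[751,422],[645,473]])/3.3125+[215,145]; print("big",back(c,big,.07)[:,:2])
print("edge", back(c,[[200,302],[500,305]],0))
E
python3 - <<'E'
import sys; sys.path.insert(0,'.')
import cv2
a=cv2.imread('pics/side0.png')[155:265,205:385]; cv2.imwrite('pics/sidec.png',cv2.resize(a,None,fx=4.4,fy=4.4,interpolation=3))
E
```

```text
rack [0.46663046 0.27380173 0.5047248 ] [[ 4.1960341   1.67977207]
 [ 3.14242399  1.4186395 ]
 [ 2.87332394  0.85700618]
 [-5.34356033 -0.60894728]
 [-4.8682217  -3.34647047]]
lid [[0.39878987 0.30570492]
 [0.42067553 0.25259348]
 [0.36368866 0.23393551]
 [0.34726606 0.28677544]]
centre [0.38260503 0.26975234 0.049     ] rack-local mm [[ -43.95406469   60.7305401 ]
 [ -50.48029727    3.65852446]
 [-109.38370509   14.88400301]
 [ -98.20690345   69.07661927]]
sides mm [57.44394381 59.96351242 55.33317768 54.89105165]
stone [0.38808929 0.45089452]
spools [[0.55229073 0.12298619]
 [0.63070297 0.16380429]] [[   2.04973397 -173.43242991]
 [  90.42282917 -175.62157524]]
big [[0.42491758 0.11735854]
 [0.45639382 0.04795052]
 [0.38680301 0.01483335]
 [0.35415499 0.08315867]]
edge [[ 0.31467496  0.53780125  0.        ]
 [ 0.31444611 -0.13458431  0.        ]]
```

View pics/sidec.png

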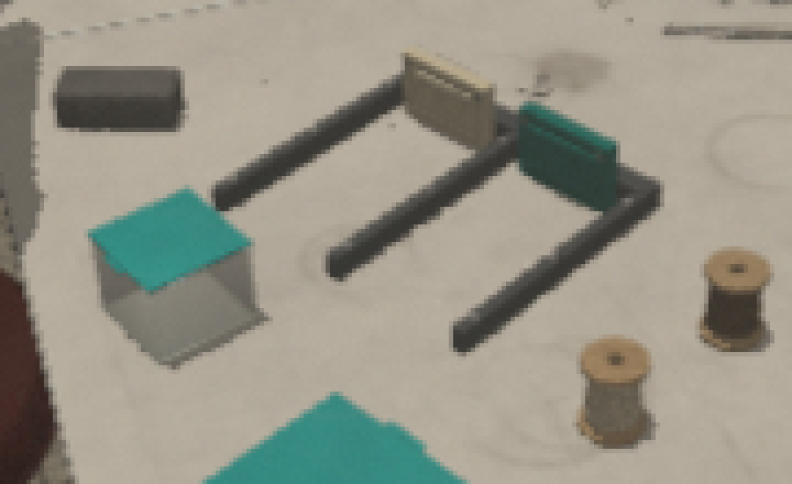

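```bash
cat >> h.py <<'E'
from scipy.spatial.transform import Rotation as Ro
def plan(xyz,xang_deg):
    s=r.get_state(); R=Ro.from_quat(s["eef_rot"]).as_matrix()
    d=R.T@(np.array(xyz)-s["tool_pos"])*100
    cur=np.degrees(np.arctan2(R[1,0],R[0,0])); y=-(xang_deg-cur); y=(y+180)%360-180
    print("clock",round(float(s["clock"]),2),"tcp",s["tool_pos"].round(4),"xang",cur.round(2),"tilt",np.degrees(np.arccos(-R[2,2])).round(2),"shift cm",d.round(2),"yaw",round(float(y),2),"q",s["q"].round(2),"F",s["contact_force"].round(1),"open",s["opening"].round(3))
E
python3 - <<'E'
from h import *
c=cam("top"); cs=cam("side"); cw=cam("wrist")
K,T=cw; o=-T[:3,:3].T@T[:3,3]; print("wristcam",o,"look",-T[2,:3])
# rack refit w/154
cr=np.array([[237,365],[349,303],[459,243],[130,165],[357,45]])/3.3125+[215,145]-.35
W=back(c,cr,.015); L=np.array([[0,86],[0,0],[0,-86],[154,90],[154,-90]])/1000
s=least_squares(lambda p:(to_world(p,L)-W[:,:2]).ravel(),[.5,0,.4]); print("rack",s.x,abs(s.fun).max())
t=lambda x:np.array(x)/3.3125+[215,145]-.35
u=lambda x:np.array(x)/4.4+[205,155]-.35
for n,a,b in [("boxR lead",(379,366),(250,243)),("box trailing L",(325,480),(90,235)),("box lead L",(297,399),(188,190)),("trail R",(407,455),(152,290)),("mid rail",(349,303),(330,255)),("right rail",(459,243),(455,330))]:
    X,e=tri(c,t(a),cs,u(b)); print(n,X.round(4),e.round(2), (to_local(s.x,X)*1000).round(0))
X,e=tri(c,t((697,312)),cs,[281.5,244.5]); print("big",X,e)
plan([.30,.345,.25],119)
E
```

```text
wristcam [0.17806144 0.60550949 0.38430385] look [ 0.29051335 -0.12900707 -0.94813458]
rack [0.46382355 0.27226503 0.50452606] 0.0017047454825910302
boxR lead [0.4201 0.2527 0.0493] 0.26 [[-48.   4.]]
box trailing L [0.348  0.2867 0.0485] 0.34 [[-94.  69.]]
box lead L [0.3998 0.3056 0.049 ] 0.5 [[-40.  60.]]
trail R [0.3661 0.2337 0.0501] 1.12 [[-104.   13.]]
mid rail [0.4633 0.2724 0.015 ] 0.09 [[-0.  0.]]
right rail [0.5048 0.1977 0.0136] 0.31 [[ -0. -85.]]
big [0.4303471  0.06528346 0.11483069] 11.990217083747865Traceback (most recent call last):
  File "<stdin>", line 13, in <module>
  File "h.py", line 29, in plan
    print("clock",round(float(s["clock"]),2),"tcp",s["tool_pos"].round(4),"xang",cur.round(2),"tilt",np.degrees(np.arccos(-R[2,2])).round(2),"shift cm",d.round(2),"yaw",round(float(y),2),"q",s["q"].round(2),"F",s["contact_force"].round(1),"open",s["opening"].round(3))
                                                                                                                                                                                                                                                      ^^^^^^^^^^^^^^^^^^
AttributeError: 'float' object has no attribute 'round'
```

```bash
sed -i 's/s\["opening"\].round(3)/round(float(s["opening"]),3)/' h.py; echo 'RACK=(.4638,.2723,.5045)' >> h.py
python3 - <<'E'
from h import *
c=cam("top"); cs=cam("side")
t=lambda x:np.array(x)/3.3125+[215,145]-.35
for a,b in [((590,360),(281.5,246.5)),((697,312),(311,264)),((645,473),(249,266))]:
    X,e=tri(c,t(a),cs,b); print("big",X.round(3),e)
print(to_world(RACK,[[-.073,.100],[-.112,-.043]]))
plan([.35,.325,.22],119)
E
```

```text
big [0.425 0.117 0.062] 0.25077435066398834
big [0.458 0.049 0.071] 0.4427129340583065
big [0.356 0.083 0.068] 0.603448599509079
[[0.35155763 0.32455563]
 [0.38653828 0.18051968]]
clock 1.2 tcp [0.2542 0.571  0.2528] xang 156.0 tilt 0.0 shift cm [-18.76 -18.58   3.27] yaw 37.0 q [-1.12  0.69 -0.19  1.57  0.16  0.9  -0.22] F [-0.1 -0.4 -1.3] open 1.001
```

```bash
python3 -m inch '[[0.2,[-3,-3,0.5],6],[0.4,[-6.5,-6.5,1],13],[0.6,[-10,-10,2],20],[0.66,[-14,-14,2.5],28],[0.66,[-17,-17,3],34],[0.66,[-18.8,-18.6,3.3],37],[0.66,[-18.8,-18.6,3.3],37],[0.66,[-18.8,-18.6,3.3],37]]'
python3 - <<'E'
from h import *
plan([.3515,.3245,.026],118.9)
c=cam("wrist")
im=viewer.snapshot("wrist"); cv2.imwrite("pics/w1.png",im[:,:,::-1]); K,T=c;print(T.round(4).tolist())
im=viewer.snapshot("side"); cv2.imwrite("pics/s1.png",im[:,:,::-1])
E
```

```text
clock: 2.0
tool_pos: [0.3505, 0.3253, 0.22]
eef_rot: [0.507, 0.862, 0.001, -0.0]
contact_force: [0.0, 0.6, -0.8]
opening: 0.345
clock 2.0 tcp [0.3505 0.3253 0.22  ] xang 119.02 tilt 0.08 shift cm [-0.13  0.03 19.4 ] yaw 0.12 q [-0.82  0.55 -0.04  2.04  0.04  0.55 -0.38] F [ 0.   0.6 -0.8] open 0.345
[[0.8747, 0.4847, 0.0009, -0.4645], [-0.4595, 0.8297, -0.3169, -0.0768], [-0.1543, 0.2768, 0.9485, -0.3959], [0.0, 0.0, 0.0, 1.0]]
```

View pics/w1.png

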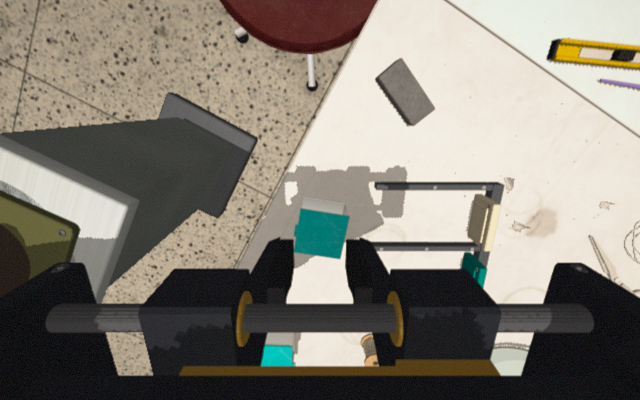

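View pics/s1.png

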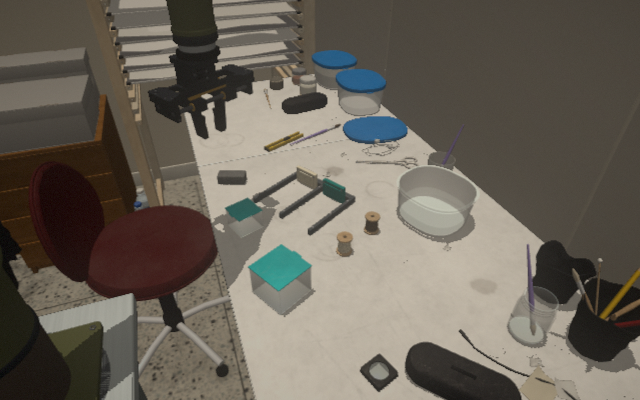

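Run:
```python
from h import *
im=cv2.imread("pics/w1.png"); a=im[165:300,240:400]; cv2.imwrite("pics/w1c.png",cv2.resize(a,None,fx=4.4,fy=4.4,interpolation=3))
c=cam("wrist")
# overlay predicted
o=im.copy()
for P in [[0,82],[0,4],[0,-4],[146,82],[130,4]]:
    w=to_world(RACK,np.array([P])/1000)[0]; q=proj(c,[*w,.015])[0]; print(P,q.round(1))
for w in [[.3998,.3056,.049],[.4201,.2527,.049],[.3655,.2337,.049],[.348,.2867,.049]]: print(proj(c,w)[0].round(1))
```

```text
[0, 82] [377.6 192.1]
[0, 4] [373.6 247.7]
[0, -4] [373.2 253. ]
[146, 82] [494.  192.6]
[130, 4] [470.5 248. ]
[347.8 218.7]
[339.7 261. ]
[293.  253.8]
[300.8 211.7]
```

View pics/w1c.png

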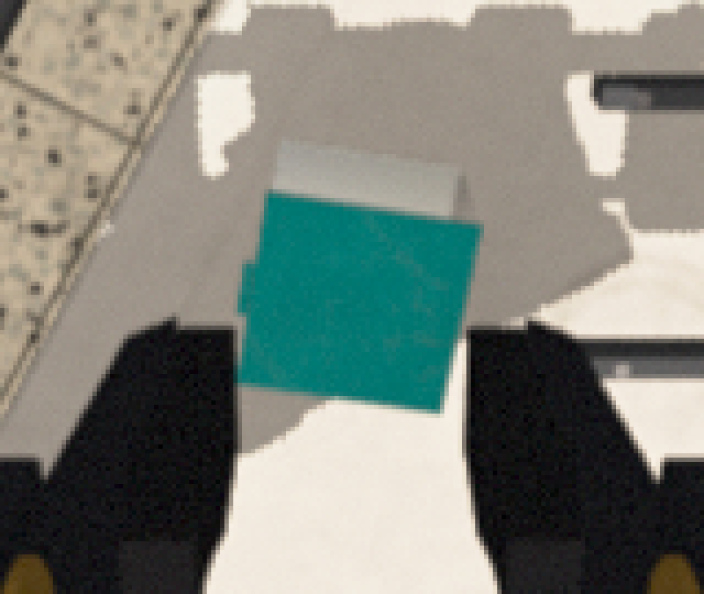

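```bash
python3 -m inch '[[0.66,[-0.1,0,4],0],[0.66,[-0.1,0,8],0],[0.66,[-0.1,0,12],0],[0.66,[-0.1,0,15.5],0],[0.66,[-0.1,0,18],0],[0.66,[-0.1,0,19.4],0],[0.66,[-0.1,0,19.4],0],[0.66,[-0.1,0,19.4],0]]'
python3 - <<'E'
from h import *
plan([.3515,.3245,.026],118.9); print(to_local(RACK,r.get_state()["tool_pos"])*1000)
for n in ["side","top"]:
  im=viewer.snapshot(n); cv2.imwrite(f"pics/{n}2.png",im[:,:,::-1])
a=cv2.imread("pics/side2.png")[130:265,190:370]; b=cv2.imread("pics/top2.png")[145:305,215:455]
cv2.imwrite("pics/c2.png",np.vstack([cv2.resize(a,(533,400)),]))
E
```

```text
clock: 2.9
tool_pos: [0.3508, 0.3247, 0.0262]
eef_rot: [0.507, 0.862, 0.001, -0.0]
contact_force: [-0.0, 0.2, 0.1]
opening: 0.34
clock 2.9 tcp [0.3508 0.3247 0.0262] xang 119.06 tilt 0.06 shift cm [-0.05  0.05  0.02] yaw 0.16 q [-0.84  0.93 -0.01  2.14  0.07  0.07 -0.41] F [-0.   0.2  0.1] open 0.34
[[-73.62875429 100.49979222]]
```

View pics/c2.png

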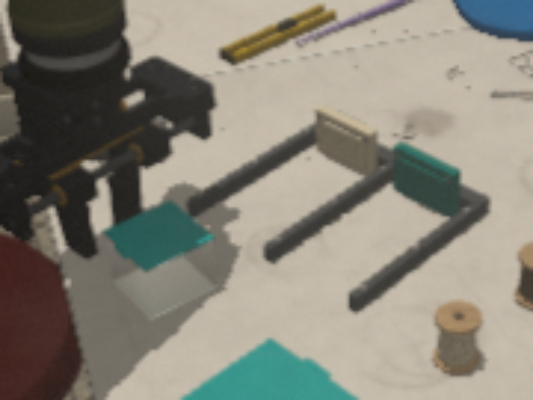

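Run:
```python
from h import *
plan([.3865,.1805,.13],209)
```

```text
clock 3.0 tcp [0.3513 0.3246 0.0269] xang 119.03 tilt 0.14 shift cm [-14.3   -3.89 -10.33] yaw -89.97 q [-0.84  0.93 -0.01  2.14  0.07  0.07 -0.41] F [0.2 0.2 0.2] open 0.337
```

```bash
python3 -m inch '[[0.66,[0,0,-4],0],[0.66,[0,0,-8],0],[0.66,[-2,-0.5,-10.3],-8],[0.66,[-4,-1,-10.3],-16],[0.66,[-6,-1.5,-10.3],-24],[0.66,[-8,-2,-10.3],-32],[0.66,[-10,-2.5,-10.3],-40],[0.66,[-11,-3,-10.3],-48],[0.66,[-12,-3.3,-10.3],-56],[0.66,[-13,-3.6,-10.3],-64],[0.66,[-14.3,-3.9,-10.3],-72],[0.66,[-14.3,-3.9,-10.3],-80],[0.66,[-14.3,-3.9,-10.3],-88],[0.66,[-14.3,-3.9,-10.3],-90],[0.66,[-14.3,-3.9,-10.3],-90]]'
python3 - <<'E'
from h import *
plan([.3865,.1805,.036],209)
E
python3 -m inch '[[0.66,[0,0,2],0],[0.66,[0,0,4],0],[0.66,[0,0,6],0],[0.66,[0,0,6],0]]'
python3 - <<'E'
from h import *
plan([.3865,.1805,.036],209)
im=viewer.snapshot("wrist"); cv2.imwrite(f"pics/w3.png",im[:,:,::-1])
E
```

```text
clock: 4.5
tool_pos: [0.3864, 0.1798, 0.1295]
eef_rot: [-0.249, 0.968, 0.0, 0.001]
contact_force: [-0.7, -0.5, -0.2]
opening: 0.341
clock 4.5 tcp [0.3864 0.1798 0.1295] xang -151.12 tilt 0.1 shift cm [-0.03  0.06  9.35] yaw -0.12 q [-0.32  0.71 -0.36  2.25  0.83  0.31  0.67] F [-0.7 -0.5 -0.2] open 0.341
clock: 4.9
tool_pos: [0.3855, 0.1791, 0.0676]
eef_rot: [-0.25, 0.968, -0.002, -0.001]
contact_force: [0.4, 0.1, -0.4]
opening: 0.339
clock 4.9 tcp [0.3855 0.1791 0.0676] xang -150.99 tilt 0.28 shift cm [-0.17  0.09  3.16] yaw 0.01 q [-0.51  0.83 -0.05  2.29  1.1   0.05  0.43] F [ 0.4  0.1 -0.4] open 0.339
```

View pics/w3.png

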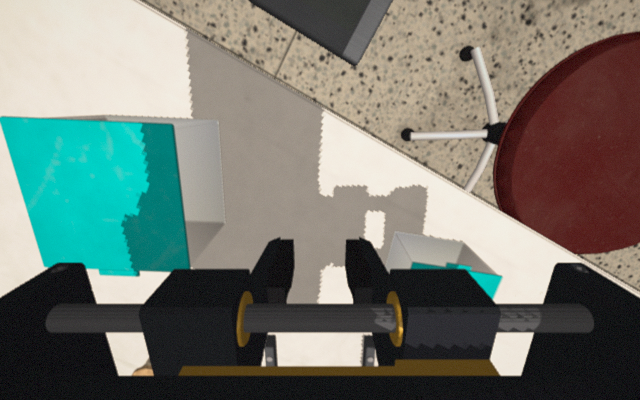

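```bash
python3 -m inch '[[0.66,[-0.1,0,1],0],[0.66,[-0.1,0,2],0],[0.66,[-0.1,0,3],0],[0.66,[-0.1,0,3],0],[0.66,[-0.1,0,3],0]]'
python3 - <<'E'
from h import *
plan([.3865,.1805,.036],209)
E
```

```text
clock: 5.45
tool_pos: [0.3869, 0.1804, 0.0396]
eef_rot: [-0.25, 0.968, 0.001, 0.0]
contact_force: [-0.6, -0.3, 0.5]
opening: 0.342
clock 5.45 tcp [0.3869 0.1804 0.0396] xang -151.09 tilt 0.09 shift cm [0.03 0.03 0.36] yaw -0.09 q [-0.4   0.9  -0.23  2.28  1.75  0.19 -0.22] F [-0.6 -0.3  0.5] open 0.342
```

Run:
```python
from h import *
w=to_world(RACK,[[-.073,.1]])[0]; plan([*w,.13],118.9)
```

```text
clock 5.45 tcp [0.3869 0.1804 0.0396] xang -151.09 tilt 0.09 shift cm [-3.88 14.34 -9.02] yaw 90.01 q [-0.4   0.9  -0.23  2.28  1.75  0.19 -0.22] F [-0.6 -0.3  0.5] open 0.342
```

```bash
python3 -m inch '[[0.66,[0,0,-3],0],[0.66,[0,0,-6],0],[0.66,[0,0,-9],0],[0.66,[-0.5,2,-9],8],[0.66,[-1,4,-9],16],[0.66,[-1.5,6,-9],24],[0.66,[-2,8,-9],32],[0.66,[-2.5,10,-9],40],[0.66,[-3,11,-9],48],[0.66,[-3.3,12,-9],56],[0.66,[-3.6,13,-9],64],[0.66,[-3.9,14.3,-9],72],[0.66,[-3.9,14.3,-9],80],[0.66,[-3.9,14.3,-9],88],[0.66,[-3.9,14.3,-9],90],[0.66,[-3.9,14.3,-9],90]]'
python3 - <<'E'
from h import *
w=to_world(RACK,[[-.073,.1]])[0]; plan([*w,.034],118.9)
E
```

```text
clock: 7.05
tool_pos: [0.3515, 0.3247, 0.1296]
eef_rot: [0.507, 0.862, 0.001, -0.0]
contact_force: [-0.1, -0.0, -0.0]
opening: 0.34
clock 7.05 tcp [0.3515 0.3247 0.1296] xang 119.11 tilt 0.1 shift cm [-0.03 -0.02  9.56] yaw 0.21 q [-0.76  0.72 -0.14  2.11  0.29  0.33 -0.62] F [-0.1 -0.  -0. ] open 0.34
```

```bash
python3 -m inch '[[0.66,[0,0,3],0],[0.66,[0,0,6],0],[0.66,[0,0,8.5],0],[0.66,[0,0,9.6],0],[0.66,[0,0,9.6],0],[0.66,[-0.6,0,9.6],0],[0.66,[-1.2,0,9.6],0],[0.66,[-1.7,0,9.6],0],[0.66,[-2.2,0,9.6],0],[0.66,[-2.7,0,9.6],0],[0.66,[-3.2,0,9.6],0],[0.66,[-3.7,0,9.6],0],[0.66,[-4.2,0,9.6],0],[0.66,[-4.7,0,9.6],0],[0.66,[-5.2,0,9.6],0],[0.66,[-5.7,0,9.6],0],[0.66,[-6.2,0,9.6],0],[0.66,[-6.5,0,9.6],0],[0.66,[-6.6,0,9.6],0],[0.66,[-6.6,0,9.6],0]]'
cat > look.py <<'E'
from h import *
import sys
k=sys.argv[1]
plan([.4,.2,.034],118.9); print("tcp local",(to_local(RACK,r.get_state()["tool_pos"])*1000).round(1))
for n in ["side","top"]:
  im=viewer.snapshot(n); cv2.imwrite(f"pics/{n}{k}.png",im[:,:,::-1])
a=cv2.imread(f"pics/side{k}.png")[155:265,205:385]; b=cv2.imread(f"pics/top{k}.png")[145:305,215:455]
cv2.imwrite(f"pics/cs{k}.png",cv2.resize(a,None,fx=4.4,fy=4.4,interpolation=3)); cv2.imwrite(f"pics/ct{k}.png",cv2.resize(b,(795,530),interpolation=3))
E
python3 look.py 4
```

```text
clock: 9.05
tool_pos: [0.3838, 0.266, 0.0327]
eef_rot: [0.508, 0.862, -0.0, 0.0]
contact_force: [-0.2, 0.5, -1.0]
opening: 0.34
clock 9.05 tcp [0.3838 0.266  0.0327] xang 118.97 tilt 0.04 shift cm [-6.56 -1.78 -0.13] yaw 0.07 q [-0.69  0.92 -0.03  2.17  0.42  0.06 -0.61] F [-0.2  0.5 -1. ] open 0.34
tcp local [[-73.1  33.2]]
```

View pics/cs4.png

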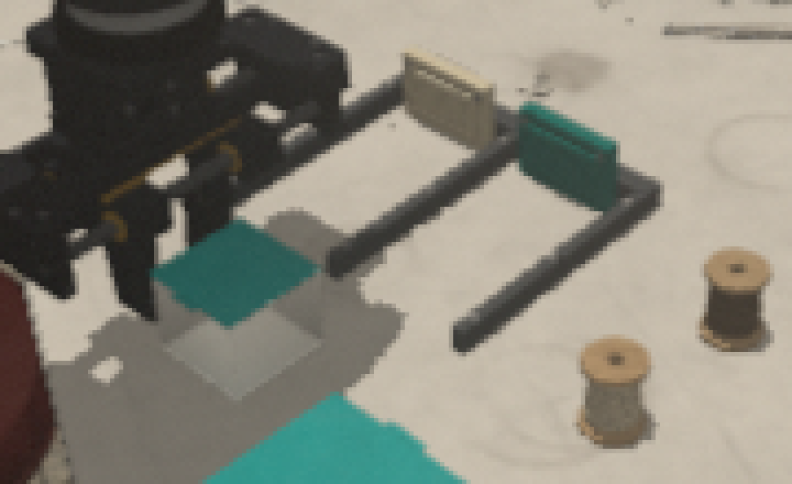

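View pics/ct4.png

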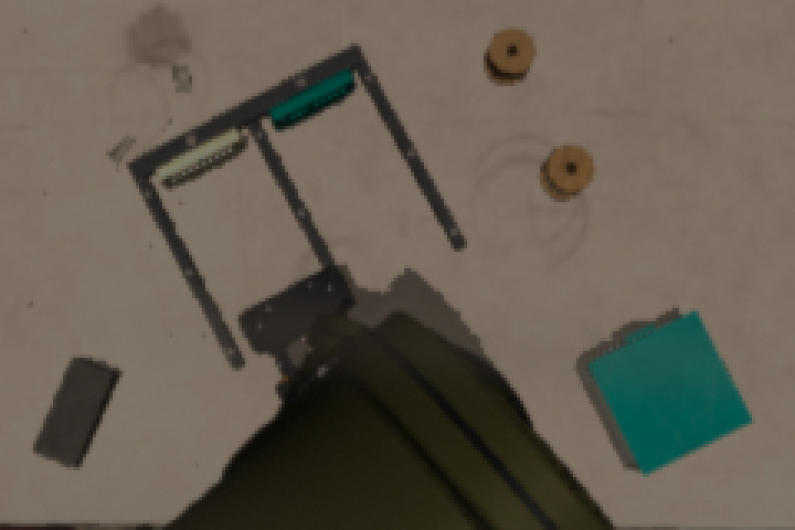

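```bash
cat >> h.py <<'E'
def sidelid(pts,off=(205,155)):
    c=cam("side"); B=back(c,np.array(pts)/4.4+off-.35,.049); L=to_local(RACK,B)*1000
    a=np.degrees(np.arctan2(*((L[0]-L[3])+(L[1]-L[2]))[::-1]))
    print("lid local",L.round(1).tolist(),"centre",L.mean(0).round(1),"yaw",a.round(1))
E
python3 - <<'E'
from h import *
sidelid([(188,190),(250,243),(152,290),(90,235)])
sidelid([(238,220),(320,268),(232,325),(152,275)])
E
```

```text
lid local [[-39.0, 59.4], [-47.9, 4.6], [-101.8, 13.1], [-94.3, 67.6]] centre [-70.7  36.2] yaw -8.7
lid local [[-39.4, 22.4], [-39.3, -34.4], [-94.2, -33.4], [-94.6, 21.6]] centre [-66.9  -6. ] yaw -0.1
```

```bash
python3 -m inch '[[0.66,[-0.4,0,0],0],[0.66,[-0.9,0,0],0],[0.66,[-1.4,0,0],0],[0.66,[-1.9,0,0],0],[0.66,[-2.4,0,0],0],[0.66,[-2.9,0,0],0],[0.66,[-3.3,0,0],0],[0.66,[-3.6,0,0],0],[0.66,[-3.7,0,0],0],[0.66,[-3.7,0,0],0]]'; python3 look.py 5
```

```text
clock: 10.15
tool_pos: [0.4017, 0.2339, 0.0327]
eef_rot: [0.508, 0.862, -0.0, 0.0]
contact_force: [-0.3, 0.2, 0.5]
opening: 0.337
clock 10.15 tcp [0.4017 0.2339 0.0327] xang 118.99 tilt 0.01 shift cm [-2.89 -1.79 -0.13] yaw 0.09 q [-0.61  0.92 -0.03  2.18  0.47  0.05 -0.59] F [-0.3  0.2  0.5] open 0.337
tcp local [[-72.9  -3.6]]
```

View pics/cs5.png

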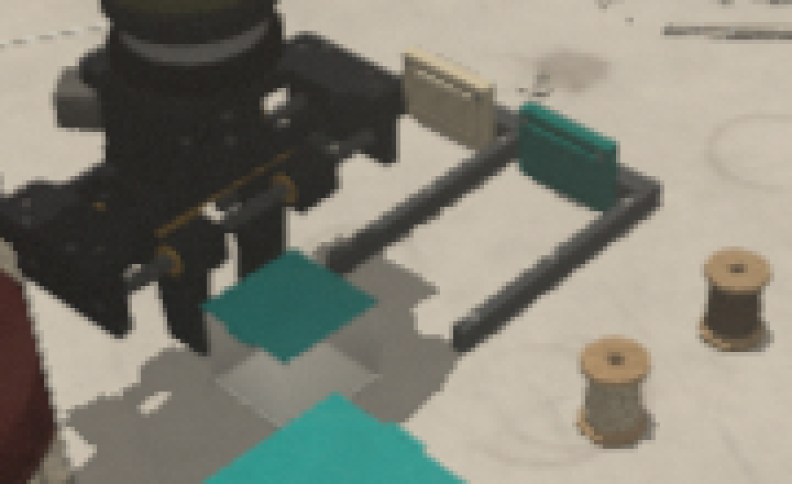

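Run:
```python
from h import *
sidelid([(290,250),(377,300),(287,362),(203,307)])
w=to_world(RACK,[[-.117,-.043]])[0]; plan([*w,.13],208.9)
```

```text
lid local [[-39.1, -13.8], [-38.5, -71.0], [-95.2, -70.4], [-94.4, -14.0]] centre [-66.8 -42.3] yaw -0.2
clock 10.25 tcp [0.4016 0.2339 0.0327] xang 119.0 tilt 0.03 shift cm [-3.95 -4.41 -9.73] yaw -89.9 q [-0.61  0.92 -0.03  2.18  0.47  0.05 -0.59] F [ 0.3 -0.3 -0.7] open 0.34
```

```bash
python3 -m inch '[[0.66,[1,0,0],0],[0.66,[2,0,0],0],[0.66,[2,0,-2.5],0],[0.66,[2,0,-5.5],0],[0.66,[2,0,-8.5],-8],[0.66,[1,-1,-9.7],-16],[0.66,[0,-2,-9.7],-24],[0.66,[-1,-3,-9.7],-32],[0.66,[-2,-4,-9.7],-40],[0.66,[-3,-4.4,-9.7],-48],[0.66,[-4,-4.4,-9.7],-56],[0.66,[-4,-4.4,-9.7],-64],[0.66,[-4,-4.4,-9.7],-72],[0.66,[-4,-4.4,-9.7],-80],[0.66,[-4,-4.4,-9.7],-88],[0.66,[-4,-4.4,-9.7],-90],[0.66,[-4,-4.4,-9.7],-90],[0.66,[-4,-4.4,-9.7],-90]]'; python3 look.py 6
python3 - <<'E'
from h import *
w=to_world(RACK,[[-.117,-.043]])[0]; plan([*w,.038],208.9)
E
```

```text
clock: 12.05
tool_pos: [0.3823, 0.1782, 0.1297]
eef_rot: [-0.25, 0.968, 0.0, -0.0]
contact_force: [0.0, 0.0, -0.1]
opening: 0.339
clock 12.05 tcp [0.3823 0.1782 0.1297] xang -151.09 tilt 0.0 shift cm [-2.6   1.05  9.57] yaw 90.01 q [-0.21  0.73 -0.53  2.26  1.01  0.41  0.48] F [ 0.   0.  -0.1] open 0.339
tcp local [[-116.8  -43. ]]
clock 12.15 tcp [0.3824 0.178  0.1297] xang -151.06 tilt 0.01 shift cm [0.02 0.02 9.17] yaw 0.04 q [-0.21  0.73 -0.53  2.26  1.01  0.41  0.48] F [ 0.1 -0.1 -0.2] open 0.343
```

View pics/cs6.png

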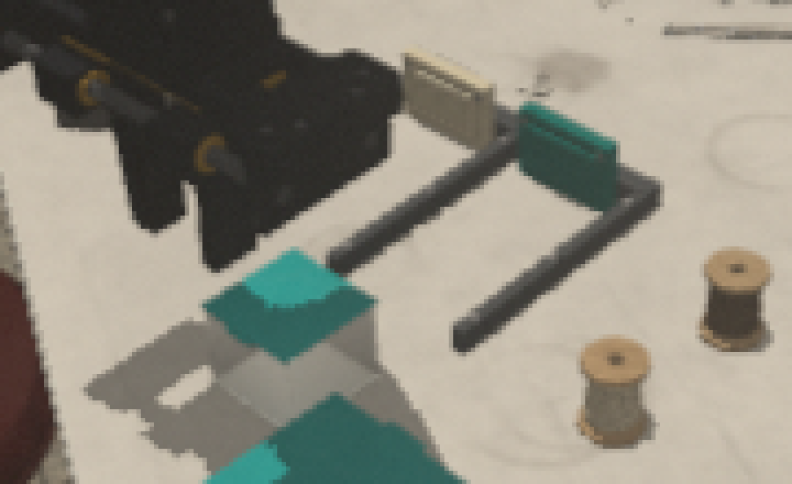

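View pics/ct6.png

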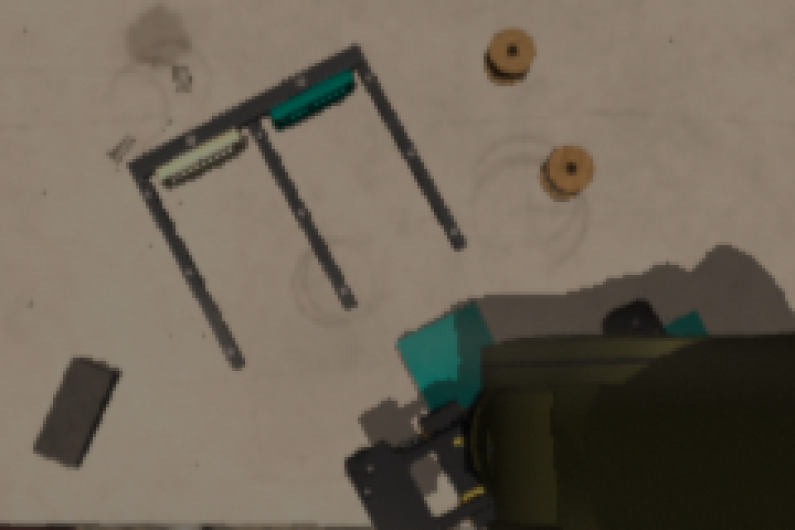

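```bash
python3 - <<'E'
from h import *
c=cam("top"); t=lambda x:np.array(x)/3.3125+[215,145]-.35
print(to_local(RACK,back(c,[t((398,343)),t((475,302))],.049))*1000)
E
python3 -m inch '[[0.66,[0,0,2],0],[0.66,[0,0,4],0],[0.66,[0,0,6],0],[0.66,[0,0,8],0],[0.66,[0,0,9.2],0],[0.66,[0,0,9.2],0],[0.66,[0,0,9.2],0]]'
python3 - <<'E'
from h import *
w=to_world(RACK,[[-.08,-.043]])[0]; plan([*w,.038],208.9); print(to_local(RACK,r.get_state()["tool_pos"])*1000)
E
```

```text
[[-40.02576861 -14.45246728]
 [-40.4295465  -71.82932042]]
clock: 12.85
tool_pos: [0.3823, 0.1779, 0.0378]
eef_rot: [-0.25, 0.968, 0.0, -0.0]
contact_force: [0.0, 0.3, 0.4]
opening: 0.34
clock 12.85 tcp [0.3823 0.1779 0.0378] xang -151.03 tilt 0.05 shift cm [-3.7   0.02 -0.02] yaw 0.07 q [-0.35  0.92 -0.32  2.3   1.74  0.26 -0.21] F [0.  0.3 0.4] open 0.34
[[-117.01101721  -43.20883903]]
```

```bash
python3 -m inch '[[0.66,[-0.4,0,0],0],[0.66,[-0.8,0,0],0],[0.66,[-1.1,0,0],0],[0.66,[-1.5,0,0],0],[0.66,[-1.9,0,0],0],[0.66,[-2.3,0,0],0],[0.66,[-2.7,0,0],0],[0.66,[-3.2,0,0],0],[0.66,[-3.7,0,0],0],[0.66,[-4.2,0,0],0],[0.66,[-4.7,0,0],0],[0.66,[-5.2,0,0],0],[0.66,[-5.7,0,0],0],[0.66,[-6.2,0,0],0],[0.66,[-6.7,0,0],0],[0.66,[-7.2,0,0],0],[0.66,[-7.6,0,0],0],[0.66,[-7.8,0,0],0],[0.66,[-8,0,0],0],[0.66,[-8,0,0],0]]'; python3 look.py 7
```

```text
clock: 14.85
tool_pos: [0.4527, 0.2168, 0.0377]
eef_rot: [-0.25, 0.968, 0.0, 0.0]
contact_force: [-0.3, -0.4, 0.5]
opening: 0.343
clock 14.85 tcp [0.4527 0.2168 0.0377] xang -151.0 tilt 0.03 shift cm [5.43 1.08 0.36] yaw 90.1 q [-0.3   0.94 -0.4   2.06  1.07  0.37  0.5 ] F [-0.3 -0.4  0.5] open 0.343
tcp local [[-36.5 -43.2]]
```

View pics/cs7.png

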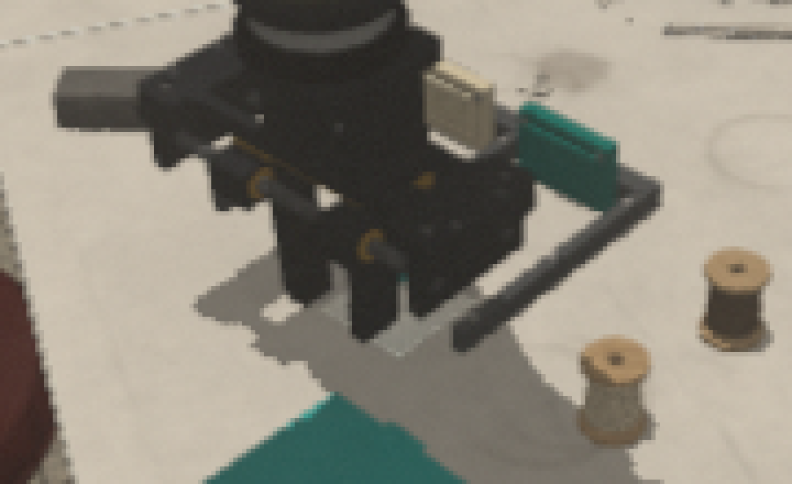

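View pics/ct7.png

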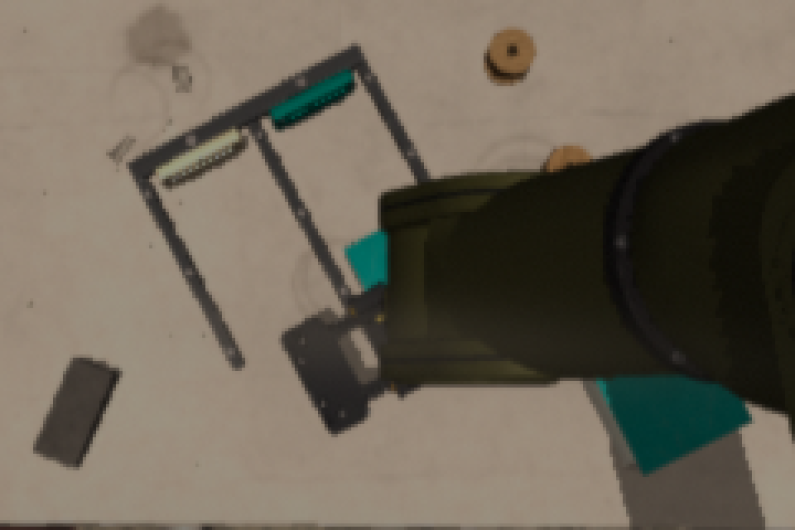

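Run:
```python
from h import *
c=cam("top"); t=lambda x:np.array(x)/3.3125+[215,145]-.35
L=to_local(RACK,back(c,[t((345,248)),t((382,232)),t((365,289))],.049))*1000; print(L, np.degrees(np.arctan2(L[0,0]-L[1,0],L[0,1]-L[1,1])))
cs=cam("side"); print(to_local(RACK,back(cs,[np.array((400,355))/4.4+(205,155)-.35],0.0))*1000)
im=viewer.snapshot("wrist"); cv2.imwrite(f"pics/w7.png",im[:,:,::-1])
```

```text
[[ 31.30932746 -13.36534556]
 [ 29.11318312 -39.92610537]
 [  1.27054965 -12.17243971]] 4.726680407838755
[[-20.42229042 -66.32796272]]
```

View pics/w7.png

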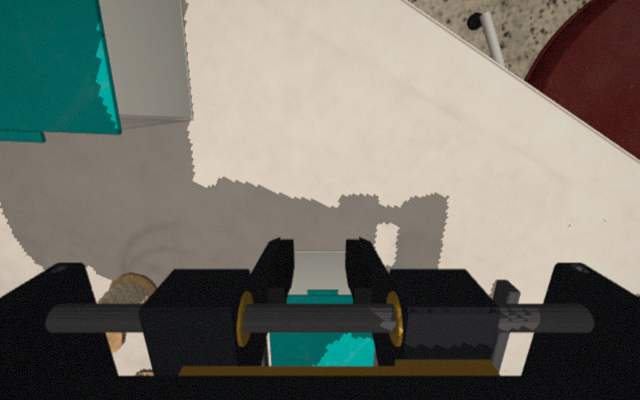

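```bash
python3 -m inch '[[0.66,[-0.3,0,0],0],[0.66,[-0.7,0,0],0],[0.66,[-1.2,0,0],0],[0.66,[-1.7,0,0],0],[0.66,[-2.2,0,0],0],[0.66,[-2.7,0,0],0],[0.66,[-3.2,0,0],0],[0.66,[-3.7,0,0],0],[0.66,[-4.2,0,0],0],[0.66,[-4.7,0,0],0],[0.66,[-5.2,0,0],0],[0.66,[-5.7,0,0],0],[0.66,[-6.2,0,0],0],[0.66,[-6.7,0,0],0],[0.66,[-7.2,0,0],0],[0.66,[-7.6,0,0],0],[0.66,[-7.9,0,0],0],[0.66,[-8.1,0,0],0],[0.66,[-8.2,0,0],0],[0.66,[-8.2,0,0],0]]'; python3 look.py 8
```

```text
clock: 17.0
tool_pos: [0.5243, 0.2565, 0.0377]
eef_rot: [-0.25, 0.968, 0.0, 0.0]
contact_force: [-0.8, -0.9, 0.0]
opening: 0.338
clock 17.0 tcp [0.5243 0.2565 0.0377] xang -150.99 tilt 0.02 shift cm [13.61  1.09  0.37] yaw 90.11 q [-0.23  1.01 -0.55  1.81  0.9   0.59  0.73] F [-0.8 -0.9  0. ] open 0.338
tcp local [[ 45.3 -43.1]]
```

View pics/cs8.png

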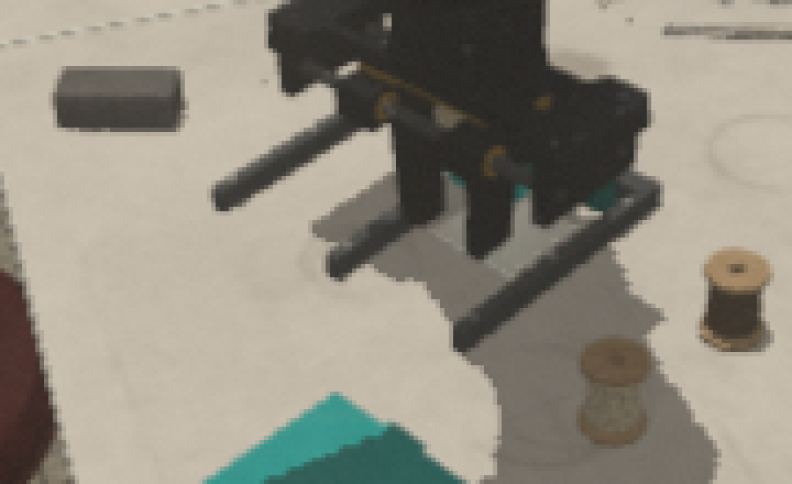

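View pics/ct8.png

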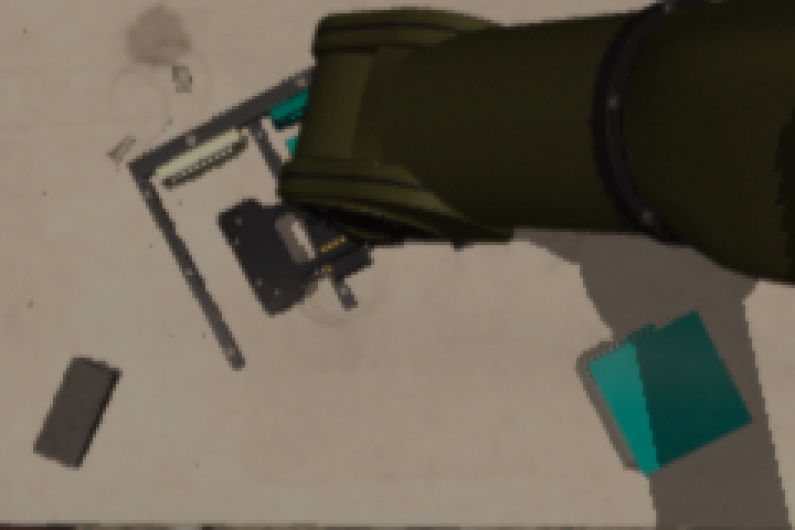

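```bash
python3 -m inch '[[0.66,[-0.2,0,0],0],[0.66,[-0.4,0,0],0],[0.66,[-0.6,0,0],0],[0.66,[-0.8,0,0],0],[0.66,[-0.95,0,0],0],[0.66,[-1.1,0,0],0],[0.66,[-1.2,0,0],0],[0.66,[-1.2,0,0],0],[0.66,[-1.2,0,0],0]]'
python3 -m inch '[[0.66,[-0.05,0,0],0],[0.66,[-0.1,0,0],0],[0.66,[-0.1,0,0],0],[0.66,[-0.1,0,0],0]]'
python3 look.py 9
```

```text
clock: 18.0
tool_pos: [0.5349, 0.2624, 0.0378]
eef_rot: [-0.25, 0.968, 0.0, 0.0]
contact_force: [-1.1, 0.5, 0.4]
opening: 0.34
clock: 18.4
tool_pos: [0.5355, 0.2627, 0.0377]
eef_rot: [-0.25, 0.968, -0.0, -0.0]
contact_force: [-0.4, 0.1, 0.9]
opening: 0.338
clock 18.4 tcp [0.5355 0.2627 0.0377] xang -150.99 tilt 0.01 shift cm [14.89  1.09  0.37] yaw 90.11 q [-0.22  1.02 -0.56  1.77  0.88  0.63  0.76] F [-0.4  0.1  0.9] open 0.338
tcp local [[ 58.1 -43.1]]
```

View pics/ct9.png

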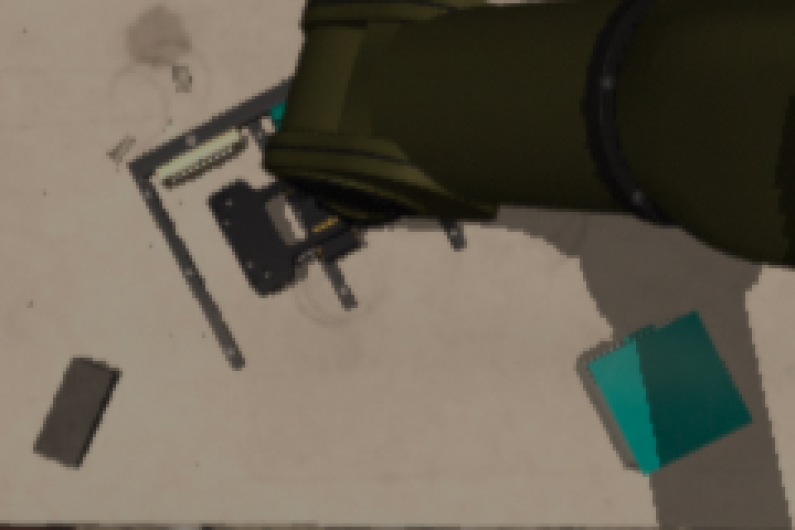

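View pics/cs9.png

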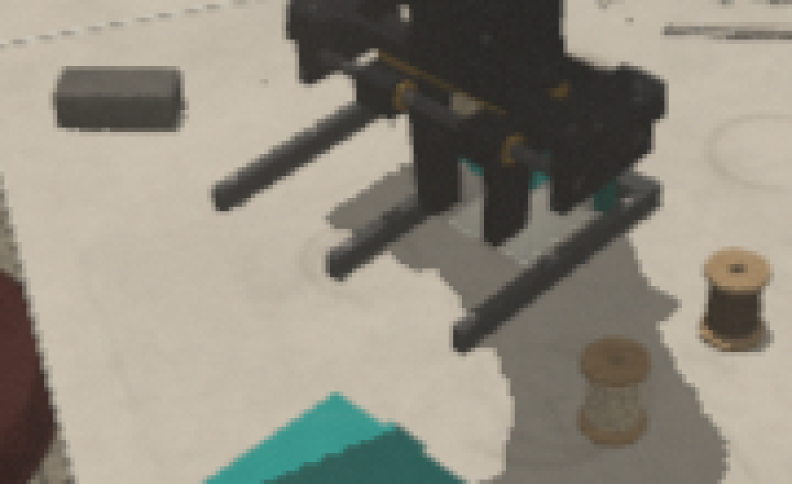

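```bash
python3 -m inch '[[0.66,[-0.05,0,0],0],[0.66,[-0.1,0,0],0],[0.66,[-0.1,0,0],0]]'
python3 -m inch '[[0.66,[-0.03,0,0],0],[0.66,[-0.06,0,0],0],[0.66,[-0.06,0,0],0]]'
```

```text
clock: 18.8
tool_pos: [0.5366, 0.2633, 0.0377]
eef_rot: [-0.25, 0.968, 0.0, 0.0]
contact_force: [-0.5, -0.6, 1.0]
opening: 0.344
clock: 19.1
tool_pos: [0.5367, 0.2634, 0.0377]
eef_rot: [-0.25, 0.968, -0.0, -0.0]
contact_force: [-2.3, -1.6, 0.8]
opening: 0.342
```

```bash
python3 -m inch '[[0.66,[-0.03,0,0],0],[0.66,[-0.03,0,0],0]]'
python3 -m inch '[[0.66,[-0.03,0,0],0],[0.66,[-0.03,0,0],0]]'
```

```text
clock: 19.3
tool_pos: [0.5368, 0.2634, 0.0377]
eef_rot: [-0.251, 0.968, -0.0, -0.0]
contact_force: [-3.3, -1.7, 2.3]
opening: 0.341
clock: 19.5
tool_pos: [0.5368, 0.2634, 0.0376]
eef_rot: [-0.251, 0.968, -0.0, -0.001]
contact_force: [-5.1, -2.3, 3.0]
opening: 0.344
```

```bash
python3 -m inch '[[0.66,[0.1,0,0],0],[0.66,[0.3,0,0],0],[0.66,[0.8,0,0],0],[0.66,[1.5,0,0],0],[0.66,[2.5,0,0],0],[0.66,[3.5,0,0],0],[0.66,[4,0,-2],0],[0.66,[5,0,-5],0],[0.66,[7,0,-9],0],[0.66,[9,0,-13],0],[0.66,[12,0,-17],0],[0.66,[14,0,-19],0],[0.66,[14,0,-19],0],[0.66,[14,0,-19],0]]'; python3 look.py 10
python3 - <<'E'
from h import *
im=viewer.snapshot("wrist"); cv2.imwrite(f"pics/w10.png",im[:,:,::-1])
E
```

```text
clock: 20.9
tool_pos: [0.4157, 0.1958, 0.2278]
eef_rot: [-0.25, 0.968, -0.0, 0.001]
contact_force: [-0.4, 0.5, -0.5]
opening: 0.344
clock 20.9 tcp [0.4157 0.1958 0.2278] xang -151.02 tilt 0.11 shift cm [ 1.2   1.14 19.38] yaw 90.08 q [-0.05  0.61 -0.77  2.06  0.65  0.73  0.84] F [-0.4  0.5 -0.5] open 0.344
tcp local [[-79.1 -43.7]]
```

View pics/ct10.png

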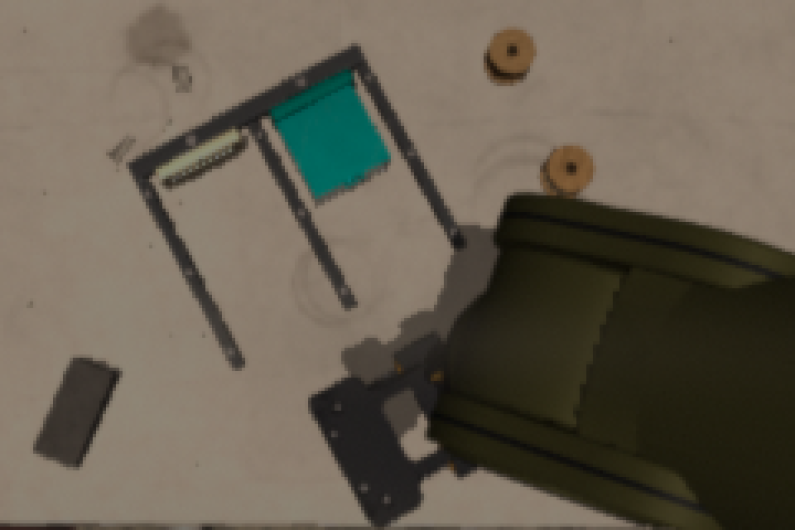

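View pics/cs10.png

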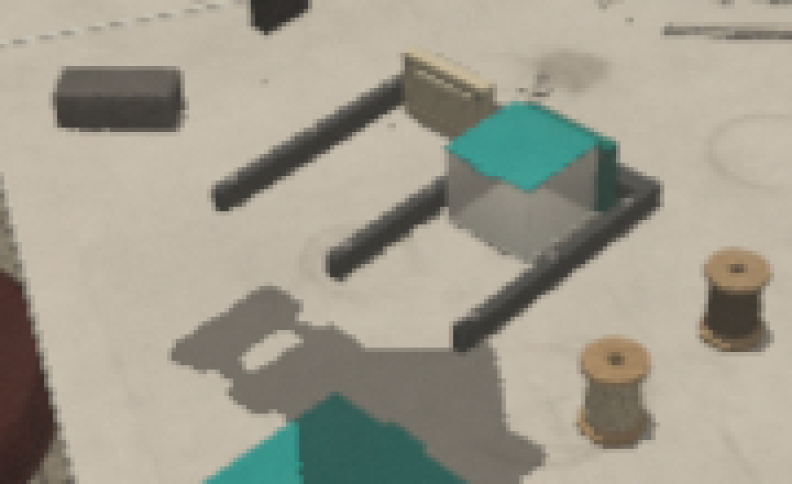

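Run:
```python
from h import *
c=cam("top"); t=lambda x:np.array(x)/3.3125+[215,145]-.35
L=to_local(RACK,back(c,[t(p) for p in [(273,119),(358,78),(391,162),(318,203)]],.049))*1000; print(L.round(1),L.mean(0))
print("yaw", np.degrees(np.arctan2(*((L[0]-L[3])+(L[1]-L[2]))[::-1])))
sidelid([(520,102),(600,147),(528,190),(447,146)])
a,b=cv2.imread("pics/top10.png")[155:215,285:345],cv2.imread("pics/side10.png")[170:230,295:360]
cv2.imwrite("pics/f10.png",np.hstack([cv2.resize(a,(400,400),interpolation=2),cv2.resize(b,(400,400),interpolation=2)]))
d0=cv2.imread("pics/side0.png").astype(int);d1=cv2.imread("pics/side10.png").astype(int)
```

```text
[[130.1 -11.8]
 [128.  -75.1]
 [ 67.5 -67.5]
 [ 66.1 -11.7]] [ 97.91481305 -41.53062365]
yaw -3.547714958430578
lid local [[129.4, -15.1], [124.8, -73.1], [72.1, -68.9], [73.8, -12.9]] centre [100.  -42.5] yaw -3.4
```

View pics/f10.png

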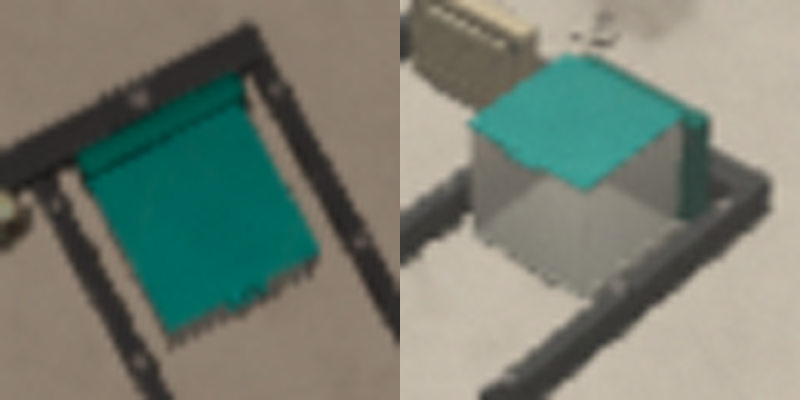

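View pics/w10.png

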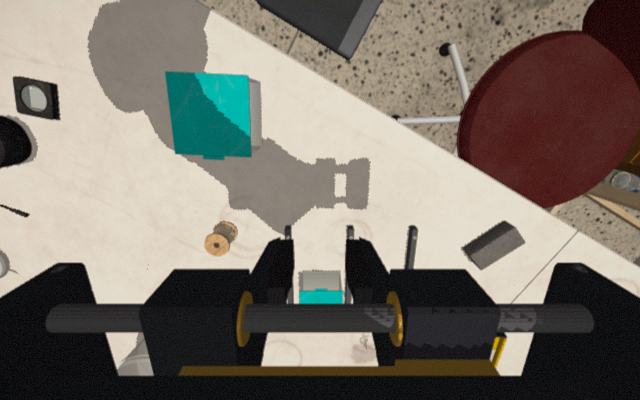

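```bash
cat > fit.py <<'E'
from h import *
import sys
from scipy.optimize import minimize
def fit(name,k,p0,vth,roi=None):
    im=cv2.imread(f"pics/{name}{k}.png"); c=cam(name); S=4
    big=cv2.resize(im,None,fx=S,fy=S,interpolation=cv2.INTER_LINEAR); h=cv2.cvtColor(big,cv2.COLOR_BGR2HSV)
    m=((h[...,0]>80)&(h[...,0]<98)&(h[...,1]>140)&(h[...,2]>vth)).astype(np.uint8)
    lid=np.array([[31,29],[31,-29],[-28,-29],[-28,-8],[-30,-8],[-30,8],[-28,8],[-28,29]])/1000
    def poly(p):
        w=to_world((p[0],p[1],p[2]),lid); q=proj(c,np.c_[w,np.full(len(w),.049)]); return (q+.5)*S-.5
    q0=poly(p0); w=np.zeros_like(m); cv2.fillPoly(w,[np.int32(q0)],1); w=cv2.dilate(w,np.ones((45,45))); 
    n,lab=cv2.connectedComponents(m*w); cnt=np.bincount(lab.ravel()); cnt[0]=0; m=(lab==cnt.argmax()).astype(np.uint8)
    # soft loss
    def loss(p):
        a=np.zeros(m.shape,np.uint8); cv2.fillPoly(a,[np.int32(np.round(poly(p)*16))],1,cv2.LINE_8,4); return (a^m).sum()/m.sum()
    best=None
    for da in (-.08,0,.08):
        s0=np.array([p0[0],p0[1],p0[2]+da]); sim=np.vstack([s0]+[s0+d for d in np.diag([.005,.005,.08])])
        s=minimize(loss,s0,method="Nelder-Mead",options=dict(initial_simplex=sim,xatol=1e-5,fatol=1e-5))
        if best is None or s.fun<best.fun: best=s
    l=to_local(RACK,best.x)[0]*1000; print(name,k,"local",l.round(1),"yaw deg",np.degrees(best.x[2]-RACK[2]).round(2),"loss",best.fun.round(3))
W=lambda x,y,a=0:(*to_world(RACK,[[x,y]])[0],RACK[2]+a)
if __name__=="__main__":
    for v in (90,100,115):
        print("v",v)
        fit("top",10,W(.099,-.042),v); fit("side",10,W(.099,-.042),v)
    fit("top",0,W(-.072,.037,-.17),90); fit("side",0,W(-.072,.037,-.17),90)
    fit("side",5,W(-.068,-.043),60)
E
python3 fit.py; python3 -c "
import cv2
a=cv2.imread('pics/top10.png');print(a[178:184,305:312].tolist()[0][:3],a[172:175,310].tolist(),a[185,315].tolist())
b=cv2.imread('pics/side10.png');print(b[188,322].tolist(),b[196,342].tolist(),b[183,334].tolist())"
```

```text
v 90
top 10 local [ 97.8 -40.5] yaw deg -0.4 loss 0.117
side 10 local [ 99.9 -40.3] yaw deg 3.87 loss 0.157
v 100
top 10 local [ 98.  -40.7] yaw deg -0.92 loss 0.841
side 10 local [ 99.9 -40.3] yaw deg 3.87 loss 0.157
v 115
top 10 local [ 86.9 -31.6] yaw deg -0.48 loss 0.997
side 10 local [ 99.9 -40.3] yaw deg 3.87 loss 0.157
top 0 local [-78.5  47.5] yaw deg -11.78 loss 0.997
side 0 local [-72.3  37.8] yaw deg -7.0 loss 0.213
side 5 local [-70.7 -20.8] yaw deg 7.22 loss 4.111
[[64, 70, 0], [80, 88, 0], [86, 94, 0]] [[67, 78, 0], [70, 83, 0], [67, 78, 0]] [91, 100, 0]
[139, 150, 61] [63, 69, 51] [116, 127, 56]
```

```bash
sed -i 's/h\[...,1\]>140/h[...,1]>sat/; s/def fit(name,k,p0,vth,roi=None)/def fit(name,k,p0,vth,sat=140)/' fit.py
python3 - <<'E'
from fit import *
fit("top",10,W(.099,-.042),88);fit("top",10,W(.099,-.042),92)
for s in (75,95,110):
  fit("side",10,W(.099,-.042),110,s)
  fit("side",0,W(-.072,.037,-.17),90,s)
  fit("side",5,W(-.068,-.043),80,s)
for v in(60,75): fit("top",0,W(-.072,.037,-.17),v)
E
```

```text
top 10 local [ 97.8 -40.5] yaw deg -0.4 loss 0.106
top 10 local [ 97.9 -40.6] yaw deg -0.28 loss 0.13
side 10 local [ 99.4 -41.2] yaw deg 0.19 loss 0.056
side 0 local [-73.2  37.3] yaw deg -10.07 loss 0.039
side 5 local [-68.7 -42.1] yaw deg -0.82 loss 0.068
side 10 local [100.  -40.6] yaw deg 0.36 loss 0.045
side 0 local [-73.1  37.5] yaw deg -9.39 loss 0.073
side 5 local [-68.1 -41.6] yaw deg -1.92 loss 0.098
side 10 local [ 99.7 -41.3] yaw deg -0.07 loss 0.058
side 0 local [-72.8  36.9] yaw deg -6.06 loss 0.109
side 5 local [-67.9 -40.7] yaw deg -2.03 loss 0.134
top 0 local [-72.9  37.4] yaw deg -11.06 loss 0.092
top 0 local [-72.3  37.9] yaw deg -8.39 loss 0.123
```

Run:
```python
import cv2,numpy as np
a,b=[cv2.imread(f"pics/side{k}.png").astype(int) for k in (0,10)]
for n,(x,y,w,h) in dict(stone=(215,170,31,14),cream=(336,229,19,27),brown=(361,212,20,25)).items(): print(n,abs(a-b)[y:y+h,x:x+w].mean().round(2))
from plant import r
print(r.get_state()["clock"]); print(r.finish_job())
```

```text
stone 6.91
cream 9.7
brown 9.91
21.05
the job is handed in; nothing more can be done
None
```

The small teal-lidded box is down the right-hand lane with its front against the teal stop. I handed the job in at 21 s, with the gripper lifted well clear.

**What I did:** With the fingers partly closed, I pushed the box about 80 mm sideways until it stood in line with the teal lane. I then moved the gripper behind it and pushed it down the lane with two fingertips, one on each side of the latch tab. Fingertips stayed at about 19 mm or more above the bench during every push. I crept the last few millimetres until the gripper stopped advancing and the force rose to about 6 N, then backed off and lifted.

**What the last checks showed:**
- **Box position:** Fits to the top and side pictures put it at x = 98–100 mm and y ≈ −41 mm in the rack frame, turned less than 0.5°. The target was 99 and −43. The lid lies along the stop, with clear bench between the box and both rails.
- **Conflicting measurement:** Corners I picked by hand first gave a turn of −3.5°. A first automatic fit to the side picture gave +3.9°, but its colour threshold cut off part of the lid. I relied on the corrected fits, which agreed between both views.
- **Stone and spools:** They appear in the same places as at the start. A pixel comparison with the first picture did show differences (7–10 grey levels on average). I put these down to changed lighting and shadow, but did not check further before handing in.

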